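# Sort left- and right-hand stage clamp jaws from the drying rack

### The job

The microscope's clamp jaws are drying on the sloping rack. Put both left-hand jaws in the blue bin and the right-hand jaw in the green bin, each set down gently, not dropped, lying flat with its orange fin up. Leave the T-shaped jaw in its place and do not disturb anything else on the bench.

Things in the scene. Friction and masses are not known exactly. Their poses are not given: they have to be found in the camera images.
- left_a: LEFT-hand clamp jaw: flat dark steel L with an orange fin. Origin: underside, below the fin; z towards fin top, x along arm, away from foot. Arm 70 (x) x 16 x 6 mm thick, centred. Fin 10 (x) x 22 (y) mm, top at z 45. Foot at the -x end: x -35 to -19, out to y +30, ending in a 5 mm lip to z 20. Fin towards you, arm pointing up, the foot points LEFT. 40 to 85 g.
- left_b: second LEFT-hand jaw, the same as left_a. On the rack a jaw may lie with its foot end down-slope or up-slope; its underside is flat on the board.
- right_a: RIGHT-hand jaw, mirror image of left_a: same axes, sizes, colours and mass, but the foot runs out to y -30. Fin towards you, arm pointing up, the foot points RIGHT, like a letter L. May lie foot down-slope or up-slope.
- plain_jaw: the odd one out: same arm and fin as the others, but T-shaped, its foot running 22 mm to both sides with a lip on each; neither left nor right; it stays in its bay. Origin and axes as for the other jaws
- rack: fixed white rack, board sloped 30 deg, facing away from the robot (high side near it). Origin at table height under the row of bay centres; x level to the low side, y along the row. Bays at y -105, -35, 35, 105, one jaw each, any order; jaw origins 75 mm up, arms along the slope, fins square to the board. Board from 41 mm below to 60 above them; ledge 8 mm proud holds the low ends, 6 mm strips part bays.
- left_bin: blue plastic tray, fixed, 150 x 150 mm outside, 35 mm high, walls and floor 4 mm; origin under its centre, at table height, x and y along its sides. The bin for left-hand jaws; it may stand on either side of the table.
- right_bin: green plastic tray, fixed, 150 x 150 mm outside, 35 mm high, walls and floor 4 mm; origin under its centre, at table height, x and y along its sides. The bin for right-hand jaws; it may stand on either side of the table.
- dishes: stack of two flat culture dishes, 90 mm across, 27 mm high, beyond the rack's low side; leave alone
- driver: small screwdriver, about 150 mm long, lying between the bins; leave alone
- flask: clear culture flask with orange cap, 40 x 85 x 155 mm, beside the rack; leave alone
- sprayer: white spray bottle, 72 mm across, 196 mm high, far right; leave alone
- tip_box: grey and blue pipette-tip box, 85 x 120 x 85 mm, beside the rack; leave alone
- jar: amber jar, 60 mm across, 85 mm high, far left; leave alone
Things that resemble listed ones, but are neither listed nor needed, are in the scene too. Leave any yellow look-alike of the left_a alone.

How it is judged (in metres and radians):
At the end, for the whole second after the job is handed in: Both left-hand jaws lie in the blue bin, the right-hand jaw in the green: origin within 68 mm of the bin centre along both sides, underside under 10 mm above the table, fin up within 0.15 rad, at rest, released. The T-shaped jaw is within 12 mm of its start (x of left_a in the frame of left_bin between -0.068 and 0.068 m and y of left_a in the frame of left_bin between -0.068 and 0.068 m and z of left_a in the frame of left_bin between 0 and 0.01 m and angle between each of left_a, left_b, right_a's own z axis and vertical below 0.15 rad and linear speed of each of left_a, left_b, right_a below 0.02 m/s and contact force between the fingers and left_a below 0.1 N and x of left_b in the frame of left_bin between -0.068 and 0.068 m and y of left_b in the frame of left_bin between -0.068 and 0.068 m and z of left_b in the frame of left_bin between 0 and 0.01 m and contact force between the fingers and left_b below 0.1 N and x of right_a in the frame of right_bin between -0.068 and 0.068 m and y of right_a in the frame of right_bin between -0.068 and 0.068 m and z of right_a in the frame of right_bin between 0 and 0.01 m and contact force between the fingers and right_a below 0.1 N and distance of plain_jaw from where it was at the start of the episode below 0.012 m); the robot touches nothing.
It fails at once if a jaw falls or is thrown (faster than 0.5 m/s while not held) ((linear speed of left_a above 0.5 m/s and contact force between the fingers and left_a below 0.05 N) or (linear speed of left_b above 0.5 m/s and contact force between the fingers and left_b below 0.05 N) or (linear speed of right_a above 0.5 m/s and contact force between the fingers and right_a below 0.05 N)).
It fails at once if the T-shaped jaw is moved more than 12 mm (distance of plain_jaw from where it was at the start of the episode above 0.012 m).
It fails at once if a bystander is moved more than 20 mm (distance of any of dishes, driver, flask, sprayer, tip_box, jar from where it was at the start of the episode above 0.02 m).
It also fails if it takes over 72 s, if anything falls off the work surface, if the arm or the gripper's body presses on something with over 40 N, if the wrist force passes 120 N, or if a joint passes its speed limit or range.

### The arm

A 6-joint arm with a two-finger parallel gripper is mounted at the origin on the work surface. World frame = base frame: x ahead of the robot, y to its left, z up, the work surface at z = 0. Lengths are in mm, angles in rad, forces in N, time in s.
With the tool pointing down it reaches from about 400 to 925 mm from the base axis. Payload 12.5 kg.
Tool frame: the origin (TCP) lies on the centre line of the jaws, within the pads' length; the fingertips stand 14 mm ahead of it and the grasp point (between the pads) lies 5 mm behind it; z points along the fingers, y is the direction in which the jaws open and shut (so a half turn about z gives the same grasp; the last joint's range is limited). The gripper opens to 95 mm and grips with 3 to 60 N. Pads are 20 mm wide; open, the fingers measure 119 mm over their backs; the gripper's body (75 mm by 180 mm) begins 59 mm behind the grasp point.
Start: joints at [-1.283, 0.491, 1.559, -0, 1.092, -0.106], TCP at [239.836, -577.169, 228.661] pointing down, gripper open.
Joint ranges: [-3.1, 3.1], [-0.84, 2.19], [0.05, 2.79], [-1.13, 4.28], [0.06, 2.93], [-2.69, 2.69]. Speed limits (rad/s): [2.22, 2.22, 2.79, 3.14, 3.14, 3.14].

### API

Orientations are given as [roll, pitch, yaw] about the fixed x, y, z axes, in that order (R = Rz(yaw) Ry(pitch) Rx(roll)).
In Python, from cell import * gives the robot as it stands.
- The arm moves only by the tool play_rows, never from a script. Its argument "moves" is a list of rows, each a list of 7 numbers: the shift along the tool's x, y, z in m, then the turn, a rotation vector about the tool's x, y, z in rad, then the opening in per cent of the stroke, from 0 (shut) to 100 (fully open). In form: [[tx, ty, tz, ax, ay, az, claw], ...]. A call has 1 to 8 rows; each row shifts and turns the pose as measured when the row begins, along the tool's axes as they then stand; what a row does not reach is not made up. A row lasts 1/10 s, in which the tool goes at most 50 mm and 8.59 degrees, less where a joint would pass 70% of its speed; a pose out of reach is approached as far as the arm can. A call is refused whole if a number of a shift passes 0.05 or a number of a turn 0.15, either way. A call with a gripper value outside its range is refused whole. The fingers move at their own pace and stop on an object; the grip force is fixed at half the most. Time passes only in rows, so rows that do not move let the fingers close. It gives the time, the measured TCP pose, the force and the opening at its end, in the units of the state.
- state(): the state, without advancing time (a new reading comes with each control period).
- read_camera(name): name is "side" or "top" or "wrist"; returns a dict with "img" (480x640x3 uint8, red, green, blue), "fx", "fy", "cx", "cy" (pixels), "k1" (the pictures are not rectified: a ray, as slopes to the right and down, at radius r is drawn at 1 + k1 r^2 times it, then the intrinsics apply), "R" (3x3) and "t" (3): a world point X has camera coordinates R X + t. Camera axes: x right, y down, z forward; pixel columns grow to the right and rows downward; lengths in mm; the calibration is good to about 2 mm. A picture is of the moment at which its call begins. There is no depth.
- job_done(): hands the job in, once; it reports no verdict.
The state is a dict: "t": time; "joints": joint angles; "qvel": joint speeds; "tau": joint torques, N m; "eef_pos": TCP position; "tcp_rot": TCP orientation; "ft_force": force on the tool from outside, world axes, zero at the start; "moment": the same for the moment, N m; "opening": opening from 0.0 (shut) to 1.0 (fully open).
Only numpy, scipy, OpenCV 4.12 (cv2) and the standard library are available. Lean on these libraries where they do the work, as an engineer would, in place of code of your own. Each camera call takes 0.05 s, during which the arm holds its last target.

## Working session

There is one attempt and no reset: what is moved stays moved. The work goes in short steps, Python scripts to look and compute and a tool call to move; the robot and the scene stay as the last step left them, time stands still between calls to the robot, and variables do not carry over. Pictures are saved under pics/ and viewed, and the job is handed in when it is done.

Besides the shell and the picture viewer there is one more tool, called after "Call:" by a JSON object that holds its "method" and its "body", one argument or row to a line. play_rows: Moves the arm, as the interface text tells. Its arguments: {"type":"object","properties":{"moves":{"type":"array"}},"required":["moves"]}

```bash
ls; mkdir -p pics
python3 - <<'E'
from cell import *
import cv2
print(state())
for n in ["side","top","wrist"]:
    c=read_camera(n); cv2.imwrite(f"pics/{n}0.png",c["img"][:,:,::-1]); print(n,{k:c[k] for k in c if k!="img"})
E
```

```text
pics
{'t': 0.0, 'joints': array([-1.28261270e+00,  4.91559586e-01,  1.55946877e+00,  2.83253189e-07,
        1.09167588e+00, -1.05612905e-01]), 'qvel': array([-2.25115155e-04, -9.67661507e-04,  2.81647005e-04,  4.77213327e-05,
        9.95459722e-04,  1.31264315e-03]), 'tau': array([-3.88577653e-03, -6.12656021e+01, -2.58182448e+01,  6.89772586e-02,
        4.82079468e-02, -9.24794858e-05]), 'eef_pos': array([ 239.75808673, -576.93288805,  228.05506605]), 'tcp_rot': array([-3.14048729e+00, -1.17429066e-04,  3.93796337e-01]), 'ft_force': array([-0.23380573, -0.61489633,  0.83507362]), 'moment': array([-0.02109183, -0.0020538 ,  0.02347253]), 'opening': 0.9990227040528753}
side {'fx': 619.0728683298901, 'fy': 619.0728683298901, 'cx': 310.3702353160974, 'cy': 239.68565529093956, 'k1': 0.005283819702033526, 'R': array([[-9.22141474e-01, -3.86852013e-01, -7.88052824e-04],
       [-2.84383093e-01,  6.79263896e-01, -6.76555109e-01],
       [ 2.62262002e-01, -6.23655417e-01, -7.36391583e-01]]), 't': array([ 546.81235638,  247.85928907, 1274.22824528])}
top {'fx': 497.25804260810486, 'fy': 497.25804260810486, 'cx': 317.9090929174775, 'cy': 245.7983893332888, 'k1': -0.027493105438240902, 'R': array([[ 0.02410176, -0.99951572,  0.01968343],
       [-0.99415327, -0.02603612, -0.10479213],
       [ 0.10525386, -0.01704267, -0.99429934]]), 't': array([ -43.834382  ,  579.87638403, 1433.38985087])}
wrist {'fx': 362.1766209139144, 'fy': 362.1766209139144, 'cx': 319.4493869632523, 'cy': 234.60730877596973, 'k1': -0.061661051595282, 'R': array([[ 0.38286412, -0.92380377, -0.0012922 ],
       [-0.89685124, -0.37202852,  0.23927523],
       [-0.22152409, -0.09045099, -0.97095092]]), 't': array([-624.91461452,  -26.55401014,  390.42083304])}
```

View pics/side0.png

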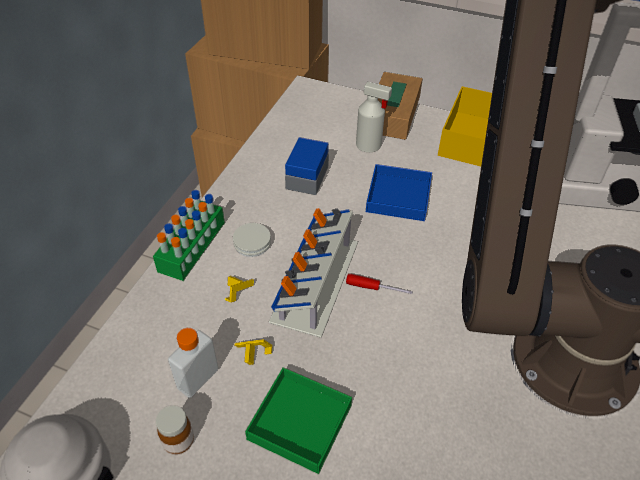

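View pics/top0.png

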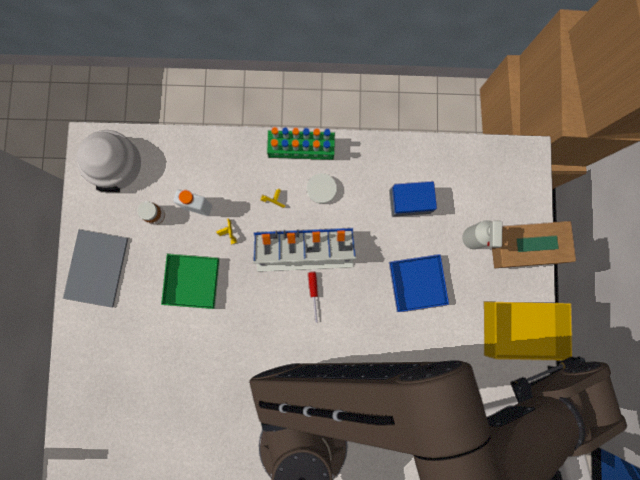

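View pics/wrist0.png

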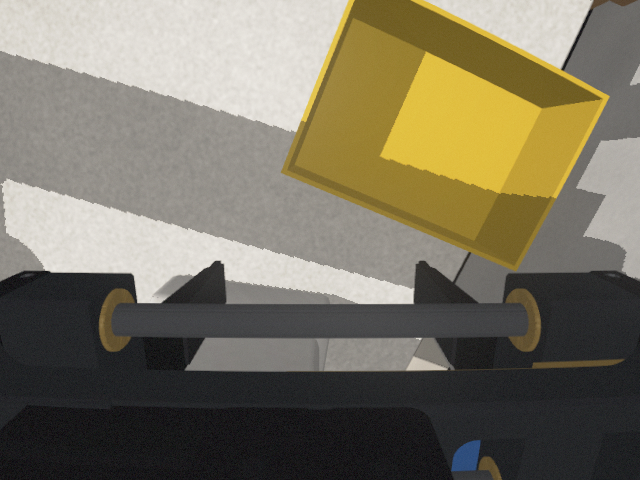

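Run:
```python
import cv2,numpy as np
t=cv2.imread("pics/top0.png"); cv2.imwrite("pics/topc.png",cv2.resize(t[220:280,245:365],None,fx=6.6,fy=6.6,interpolation=cv2.INTER_CUBIC))
s=cv2.imread("pics/side0.png"); cv2.imwrite("pics/sidec.png",cv2.resize(s[195:345,260:420],None,fx=4,fy=4,interpolation=cv2.INTER_CUBIC)[:600])
```

```text
(no output)
```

View pics/topc.png

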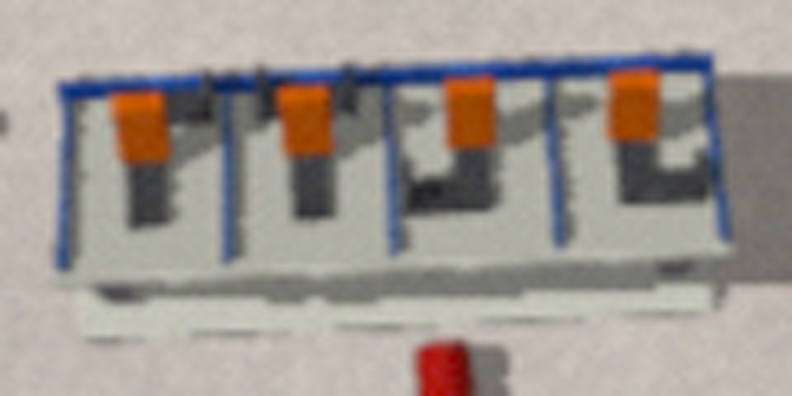

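View pics/sidec.png

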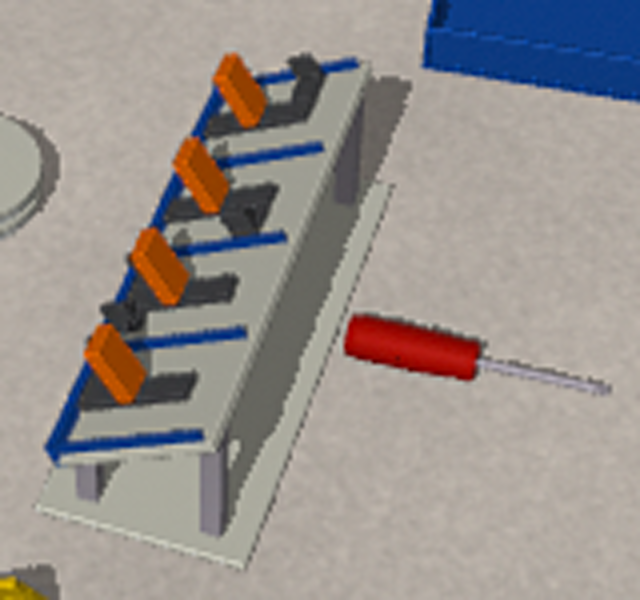

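```bash
cat > h.py <<'E'
import numpy as np,cv2,pickle
from scipy.optimize import least_squares
def proj(c,X):
    X=np.atleast_2d(X); p=X@c["R"].T+c["t"]; s=p[:,:2]/p[:,2:]
    s=s*(1+c["k1"]*(s**2).sum(1,keepdims=True))
    return s*[c["fx"],c["fy"]]+[c["cx"],c["cy"]]
def box(a,b): return np.array([[x,y,z] for x in(a[0],b[0]) for y in(a[1],b[1]) for z in(a[2],b[2])],float)
def hullstat(c,X):
    h=cv2.convexHull(proj(c,X).astype(np.float32)); m=cv2.moments(h)
    return np.array([m["m10"]/m["m00"],m["m01"]/m["m00"]]),m["m00"],h
def Rz(a): return np.array([[np.cos(a),-np.sin(a),0],[np.sin(a),np.cos(a),0],[0,0,1]])
def Ry(a): return np.array([[np.cos(a),0,np.sin(a)],[0,1,0],[-np.sin(a),0,np.cos(a)]])
def blobs(c,lo,hi,amin=20):
    hsv=cv2.cvtColor(c["img"],cv2.COLOR_RGB2HSV); m=cv2.inRange(hsv,lo,hi)
    n,l,s,ce=cv2.connectedComponentsWithStats(m)
    return [(s[i],ce[i],(l==i)) for i in range(1,n) if s[i][4]>=amin]
E
python3 - <<'E'
from cell import *
from h import *
C={n:read_camera(n) for n in("side","top")}
pickle.dump(C,open("c0.pkl","wb"))
for n in C:
    for nm,lo,hi in[("or",(5,180,90),(15,255,255)),("bl",(105,150,40),(125,255,255)),("gr",(55,150,30),(80,255,255))]:
        for s,ce,_ in blobs(C[n],lo,hi): print(n,nm,s,ce.round(1))
E
```

```text
side or [185 198   8  10  63] [188.8 202.3]
side or [199 202   8  10  64] [202.1 206.4]
side or [313 209  13  18 133] [319.7 217.5]
side or [171 215   9  10  68] [175.2 219.3]
side or [185 219   9  10  68] [189.1 223.6]
side or [304 230  13  18 147] [310.  238.6]
side or [157 233   9  10  70] [161.2 237.3]
side or [171 237   9  10  75] [175.3 241.6]
side or [292 252  15  19 163] [299.4 261.3]
side or [281 276  15  20 178] [288.3 285.6]
side or [177 328  21  23 375] [187.1 338.9]
side or [158 432  26  13 148] [170.2 438.9]
side bl [ 285  138   43   42 1289] [306.5 158.7]
side bl [ 366  165   66   56 2882] [398.9 192.4]
side bl [192 190   7   9  58] [195.1 194.2]
side bl [205 194   8  10  56] [208.4 198.3]
side bl [178 207   9   9  62] [181.9 210.8]
side bl [192 211   8   9  64] [195.7 214.8]
side bl [308 217   8  13  32] [311.7 222.9]
side bl [164 224   9  10  65] [168.2 228.2]
side bl [178 228   9  10  69] [182.1 232.6]
side bl [314 231  27   6  57] [326.8 233.5]
side bl [298 239   8  14  36] [301.4 244.9]
side bl [304 253  27   6  64] [317.3 255.6]
side bl [292 277  29   6  66] [306
[... 496 characters left out ...]
top or [287 233   8  10  72] [290.8 237.3]
top or [313 232   7  10  67] [315.9 236.6]
top or [263 234   7  11  69] [266.  238.6]
top bl [283 128   5   7  29] [285. 131.]
top bl [303 129   6   6  30] [305.8 131.6]
top bl [324 129   6   7  29] [326.7 132.1]
top bl [282 140   6   7  32] [284.6 143.2]
top bl [303 141   6   6  31] [305.4 143.5]
top bl [324 141   6   7  31] [326.3 144.3]
top bl [ 393  182   43   31 1178] [414.1 197.2]
top bl [313 229  39   3  54] [332.9 229.9]
top bl [299 231  13   2  20] [304.  231.4]
top bl [ 390  255   59   56 2563] [418.7 283. ]
top bl [601 450  39  30 804] [616.9 468.3]
top gr [268 131  66  28 858] [301.1 147.1]
top gr [ 162  255   57   53 2568] [189.9 281.1]
```

```bash
cat > fit.py <<'E'
from h import *
from scipy.optimize import minimize
C=pickle.load(open("c0.pkl","rb"))
S=[(288.3,285.6),(299.4,261.3),(310,238.6),(319.7,217.5)]
T=[(266,238.6),(290.8,237.3),(315.9,236.6),(340.6,235.4)]
fin=box((-5,-11,6),(5,11,45))
yb=[105,35,-35,-105]
def rackfin(p,i,dy=0): return (fin@Ry(np.pi/6).T+[0,yb[i]+dy,75])@Rz(p[2]).T+[p[0],p[1],0]
def f(p): return np.concatenate([np.r_[hullstat(C["side"],rackfin(p,i))[0]-S[i],hullstat(C["top"],rackfin(p,i))[0]-T[i]] for i in range(4)])
r=least_squares(f,[600,0,0],x_scale=[10,10,.05],diff_step=1e-4); print("rack",r.x.round(4),f(r.x).round(2))
for i in range(4):
    R=Rz(r.x[2])@Ry(np.pi/6)
    g=lambda o:np.r_[hullstat(C["side"],fin@R.T+o)[0]-S[i],hullstat(C["top"],fin@R.T+o)[0]-T[i]]
    o0=Rz(r.x[2])@[0,yb[i],75]+[r.x[0],r.x[1],0]
    q=least_squares(g,o0,x_scale=10,diff_step=1e-4); print(i,"model",o0.round(1),"free",q.x.round(1),g(q.x).round(2))
b=box((-75,-75,0),(75,75,35))
for nm,lo,hi,x0 in[("bl",(105,150,40),(125,255,255),(500,-270,.05)),("gr",(55,150,30),(80,255,255),(500,270,0.05))]:
    ms=[]
    for n in C:
        m=max([x for x in blobs(C[n],lo,hi) if (n=="side" or x[0][1]>240)],key=lambda x:x[0][4])[2].astype(np.uint8)
        ms.append((n,cv2.morphologyEx(m,cv2.MORPH_CLOSE,np.ones((5,5)))))
    def cost(p):
        e=0
        for n,m in ms:
            h=cv2.convexHull(proj(C[n],b@Rz(p[2]).T+[p[0],p[1],0]).astype(np.float32))
            k=np.zeros((480*4,640*4),np.uint8); cv2.fillConvexPoly(k,np.round((h+.5)*4*16).astype(np.int32),1,shift=4)
            k=cv2.resize(k.astype(np.float32),(640,480),interpolation=cv2.INTER_AREA)
            e+=np.abs(k-m).sum()/m.sum()
        return e
    q=minimize(cost,x0,method="Nelder-Mead",options=dict(initial_simplex=[x0,(x0[0]+30,x0[1],x0[2]),(x0[0],x0[1]+30,x0[2]),(x0[0],x0[1],x0[2]+.2)],xatol=.02,fatol=1e-5))
    print(nm,q.x.round(3),q.fun)
E
python3 fit.py
```

```text
rack [5.876249e+02 0.000000e+00 9.090000e-02] [ 3.35 -4.74  4.43 -0.12  2.66 -4.6   4.51 -0.42  1.78 -4.47  4.26 -1.31
  1.2  -4.52  4.31 -1.69]
0 model [578.1 104.6  75. ] free [579.1 117.5  73.5] [ 0.39  0.07 -0.13 -0.53]
1 model [584.4  34.9  75. ] free [584.3  47.9  73.7] [ 0.33  0.06 -0.11 -0.43]
2 model [590.8 -34.9  75. ] free [588.7 -22.5  73.2] [ 0.49  0.09 -0.15 -0.62]
3 model [ 597.2 -104.6   75. ] free [593.9 -92.2  72.7] [ 0.47  0.08 -0.14 -0.56]
bl [ 4.82435e+02 -3.28734e+02  1.64000e-01] 0.11628590186980137
gr [ 4.70459e+02  3.44234e+02 -4.80000e-02] 0.12606776053464155
```

```bash
sed -i 's/\[600,0,0\]/[586,12,0.07]/;s/diff_step=1e-4); print("rack"/diff_step=1e-3); print("rack"/' fit.py; python3 fit.py
python3 - <<'E'
from h import *
C=pickle.load(open("c0.pkl","rb"))
for n in C:
    im=C[n]["img"].copy()[:,:,::-1].copy()
    for p in[(482.4,-328.7,.164),(470.5,344.2,-.048)]:
        b=box((-75,-75,0),(75,75,35))@Rz(p[2]).T+[p[0],p[1],0]
        h=cv2.convexHull(proj(C[n],b).astype(np.float32)); cv2.polylines(im,[np.round(h*16).astype(np.int32)],True,(0,0,255),1,shift=4)
    cv2.imwrite(f"pics/ov_{n}.png",im)
a=cv2.imread("pics/ov_top.png");s=cv2.imread("pics/ov_side.png")
r=lambda x:cv2.resize(x,(400,300),interpolation=cv2.INTER_NEAREST)
cv2.imwrite("pics/ov.png",np.vstack([np.hstack([r(a[240:330,130:250]),r(a[240:330,360:480])]),np.hstack([r(s[360:480,220:380]),r(s[140:245,330:470])])]))
E
```

```text
rack [5.861088e+02 1.364000e+01 6.940000e-02] [ 0.36 -0.14 -0.38 -0.52  0.5  -0.14 -0.27 -0.28  0.41 -0.15 -0.48 -0.64
  0.55 -0.32 -0.38 -0.49]
0 model [578.8 118.4  75. ] free [579.  117.8  73.5] [ 0.4   0.07 -0.13 -0.53]
1 model [583.7  48.6  75. ] free [584.3  48.2  73.7] [ 0.33  0.06 -0.11 -0.43]
2 model [588.5 -21.3  75. ] free [588.7 -22.2  73.2] [ 0.49  0.09 -0.16 -0.62]
3 model [593.4 -91.1  75. ] free [593.9 -91.9  72.7] [ 0.47  0.08 -0.14 -0.56]
bl [ 4.82435e+02 -3.28734e+02  1.64000e-01] 0.11628590186980137
gr [ 4.70459e+02  3.44234e+02 -4.80000e-02] 0.12606776053464155
```

View pics/ov.png

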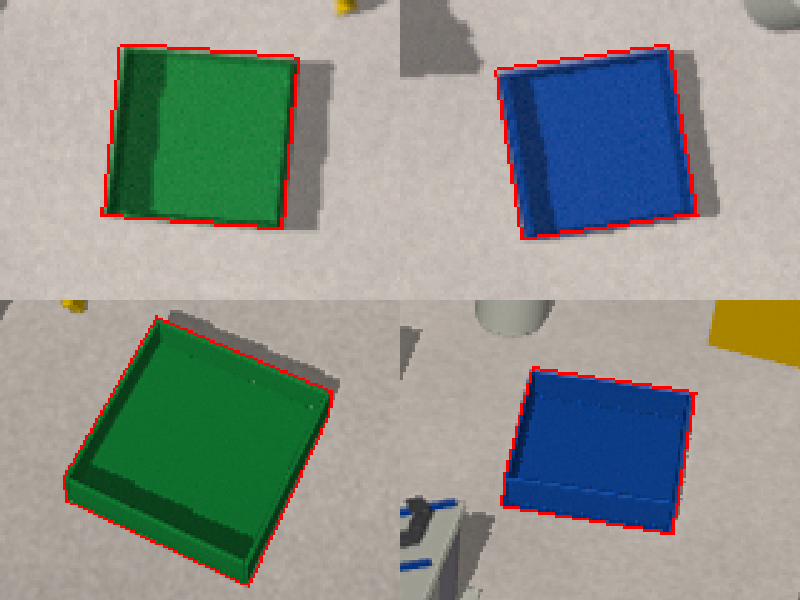

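```bash
cat > pl.py <<'E'
from h import *
from cell import *
from scipy.spatial.transform import Rotation as Ro
def cur():
    s=state(); return np.array(s["eef_pos"]),Ro.from_euler("xyz",s["tcp_rot"])
def plan(pos,rpy,step=45,ang=.13,way=None):
    """per-row tool-axis increments to a target pose"""
    p,R=cur(); Rt=Ro.from_euler("xyz",rpy); pos=np.array(pos,float)
    w=(R.inv()*Rt).as_rotvec(); d=pos-p
    n=int(max(np.ceil(np.linalg.norm(d)/step),np.ceil(np.linalg.norm(w)/ang),1))
    print("n",n,"rotrow",(w/n).round(3),"dworld",d.round(1))
    for i in range(n):
        print(np.r_[((R*Ro.from_rotvec(w*i/n)).inv().apply(d/n)/1000).round(4),(w/n).round(3)].tolist())
N=np.array([np.sin(np.pi/6)*np.cos(.0694),np.sin(np.pi/6)*np.sin(.0694),np.cos(np.pi/6)])
JAW={1:np.array([579,118,74.5]),3:np.array([588.6,-21.8,74.5]),4:np.array([593.6,-91.5,74.5])}
GR=[np.pi,np.pi/6,.0694]
def st():
    s=state(); print("t",round(s["t"],2),"pos",s["eef_pos"].round(1),"rot",s["tcp_rot"].round(3),"F",s["ft_force"].round(1),"op",round(s["opening"],3),"q",s["joints"].round(2))
E
python3 - <<'E'
from pl import *
C=pickle.load(open("c0.pkl","rb"))
plan(JAW[4]+102*N+[0,0,40],GR)
def ground(n,u,v,z):
    f=lambda x:(proj(C[n],[x[0],x[1],z])[0]-[u,v])
    return least_squares(f,[500,1.]).x.round(0)
print("sprayer top",ground("top",490,232,180),"base side",ground("side",369,145,10))
print(C["top"]["img"].shape)
E
```

```text
n 15 rotrow [ 0.006 -0.035  0.021] dworld [404.7 489.1 -25.5]
[0.0374, -0.0198, 0.0017, 0.006, -0.035, 0.021]
[0.037, -0.0205, 0.0005, 0.006, -0.035, 0.021]
[0.0366, -0.0213, -0.0006, 0.006, -0.035, 0.021]
[0.0361, -0.0221, -0.0018, 0.006, -0.035, 0.021]
[0.0355, -0.0229, -0.0029, 0.006, -0.035, 0.021]
[0.0349, -0.0236, -0.004, 0.006, -0.035, 0.021]
[0.0343, -0.0244, -0.005, 0.006, -0.035, 0.021]
[0.0336, -0.0251, -0.006, 0.006, -0.035, 0.021]
[0.0328, -0.0259, -0.0071, 0.006, -0.035, 0.021]
[0.032, -0.0266, -0.008, 0.006, -0.035, 0.021]
[0.0311, -0.0273, -0.009, 0.006, -0.035, 0.021]
[0.0302, -0.028, -0.0099, 0.006, -0.035, 0.021]
[0.0292, -0.0287, -0.0107, 0.006, -0.035, 0.021]
[0.0282, -0.0294, -0.0116, 0.006, -0.035, 0.021]
[0.0272, -0.03, -0.0124, 0.006, -0.035, 0.021]
sprayer top [ 614. -487.] base side [ 619. -486.]
(480, 640, 3)
```

Call:
{"method": "play_rows", "body": {
  "moves": [
    [0.037,-0.02,-0.004,0.006,-0.035,0.021,50],
    [0.037,-0.0205,-0.004,0.006,-0.035,0.021,50],
    [0.0366,-0.021,-0.005,0.006,-0.035,0.021,50],
    [0.036,-0.022,-0.005,0.006,-0.035,0.021,50],
    [0.0355,-0.023,-0.005,0.006,-0.035,0.021,50],
    [0.035,-0.0236,-0.004,0.006,-0.035,0.021,50],
    [0.0343,-0.0244,-0.005,0.006,-0.035,0.021,50]
  ]
}}

```text
t: 0.95
eef_pos: [432.3, -346.0, 235.3]
tcp_rot: [-3.121, 0.256, 0.233]
ft_force: [0.8, -0.7, 0.2]
opening: 0.511
```

Run:
```python
from pl import *
st(); plan(JAW[4]+102*N+[0,0,40],GR)
```

```text
t 0.95 pos [ 432.3 -346.   235.3] rot [-3.121  0.256  0.233] F [ 0.8 -0.7  0.2] op 0.511 q [-0.7   0.46  1.62 -0.2   1.24  0.72]
n 8 rotrow [ 0.005 -0.033  0.019] dworld [212.2 258.1 -32.4]
[0.0332, -0.0254, -0.004, 0.005, -0.033, 0.019]
[0.0325, -0.026, -0.0049, 0.005, -0.033, 0.019]
[0.0319, -0.0267, -0.0059, 0.005, -0.033, 0.019]
[0.0311, -0.0273, -0.0068, 0.005, -0.033, 0.019]
[0.0304, -0.0279, -0.0076, 0.005, -0.033, 0.019]
[0.0295, -0.0286, -0.0085, 0.005, -0.033, 0.019]
[0.0287, -0.0292, -0.0093, 0.005, -0.033, 0.019]
[0.0278, -0.0298, -0.0101, 0.005, -0.033, 0.019]
```

Tracks well.

Call:
{"method": "play_rows", "body": {
  "moves": [
    [0.0332,-0.0254,-0.004,0.005,-0.033,0.019,50],
    [0.0325,-0.026,-0.005,0.005,-0.033,0.019,50],
    [0.032,-0.0267,-0.006,0.005,-0.033,0.019,50],
    [0.031,-0.0273,-0.007,0.005,-0.033,0.019,50],
    [0.0304,-0.028,-0.0076,0.005,-0.033,0.019,50],
    [0.0295,-0.0286,-0.0085,0.005,-0.033,0.019,50],
    [0.0287,-0.029,-0.0093,0.005,-0.033,0.019,50],
    [0.0278,-0.03,-0.01,0.005,-0.033,0.019,50]
  ]
}}

```text
t: 1.75
eef_pos: [652.4, -75.2, 200.8]
tcp_rot: [3.135, 0.533, 0.064]
ft_force: [0.8, -1.1, -0.1]
opening: 0.501
```

Run:
```python
from pl import *
st(); plan(JAW[4]+102*N,GR)
c=read_camera("wrist"); cv2.imwrite("pics/w1.png",c["img"][:,:,::-1])
for k in JAW:
    print(k,proj(c,[JAW[k],JAW[k]+45*N]).round(0).tolist())
```

```text
t 1.75 pos [652.4 -75.2 200.8] rot [3.135 0.533 0.064] F [ 0.8 -1.1 -0.1] op 0.501 q [-0.17  0.79  1.15 -0.12  1.72  1.35]
n 1 rotrow [ 0.004  0.01  -0.005] dworld [ -7.9 -12.8 -38. ]
[0.0118, 0.012, 0.0373, 0.004, 0.01, -0.005]
1 [[86.0, 215.0], [50.0, 227.0]]
3 [[249.0, 213.0], [238.0, 225.0]]
4 [[333.0, 213.0], [336.0, 225.0]]
```

View pics/w1.png

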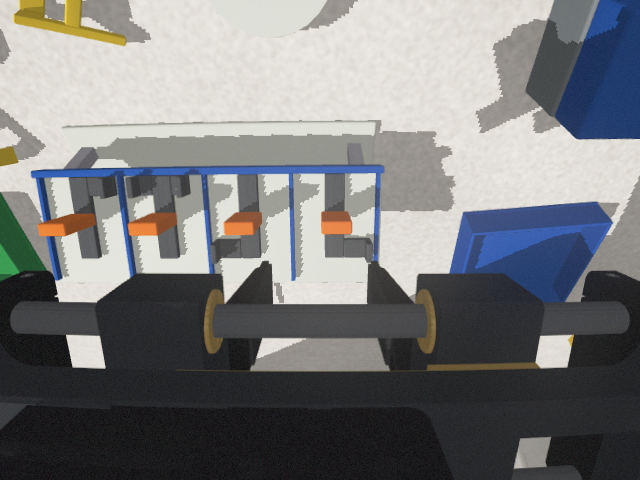

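Call:
{"method": "play_rows", "body": {
  "moves": [
    [0.006,0.006,0.018,0.002,0.005,-0.002,50],
    [0.006,0.006,0.018,0.002,0.005,-0.002,50],
    [0,0,0,0,0,0,50]
  ]
}}

```text
t: 2.1
eef_pos: [649.3, -79.0, 157.8]
tcp_rot: [-3.139, 0.528, 0.078]
ft_force: [0.4, 0.6, 0.0]
opening: 0.495
```

Run:
```python
from pl import *
st(); plan(JAW[4]+27*N,GR,step=20)
```

```text
t 2.1 pos [649.3 -79.  157.8] rot [-3.139  0.528  0.078] F [0.4 0.6 0. ] op 0.495 q [-0.17  0.82  1.2  -0.12  1.63  1.34]
n 4 rotrow [0.    0.001 0.002] dworld [-42.2 -11.6 -60. ]
[-0.0017, 0.0021, 0.0184, 0.0, 0.001, 0.002]
[-0.0017, 0.0021, 0.0184, 0.0, 0.001, 0.002]
[-0.0018, 0.0021, 0.0183, 0.0, 0.001, 0.002]
[-0.0018, 0.0021, 0.0183, 0.0, 0.001, 0.002]
```

Call:
{"method": "play_rows", "body": {
  "moves": [
    [-0.002,0.004,0.01,0,0.001,0.002,50],
    [-0.002,0.004,0.015,0,0.001,0.002,50],
    [-0.002,0,0.015,0,0.001,0.002,50],
    [0,0,0,0,0,0,50]
  ]
}}

```text
t: 2.5
eef_pos: [623.5, -90.1, 127.0]
tcp_rot: [3.14, 0.522, 0.069]
ft_force: [0.2, -0.4, -0.4]
opening: 0.501
```

Run:
```python
from pl import *
st(); plan(JAW[4]+27*N,GR,step=20)
c=read_camera("wrist"); cv2.imwrite("pics/w2.png",c["img"][:,:,::-1])
```

```text
t 2.5 pos [623.5 -90.1 127. ] rot [3.14  0.522 0.069] F [ 0.2 -0.4 -0.4] op 0.501 q [-0.19  0.81  1.31 -0.13  1.53  1.35]
n 2 rotrow [ 0.001 -0.001 -0.   ] dworld [-16.5  -0.5 -29.1]
[0.0001, -0.0004, 0.0167, 0.001, -0.001, -0.0]
[0.0001, -0.0003, 0.0167, 0.001, -0.001, -0.0]
```

View pics/w2.png

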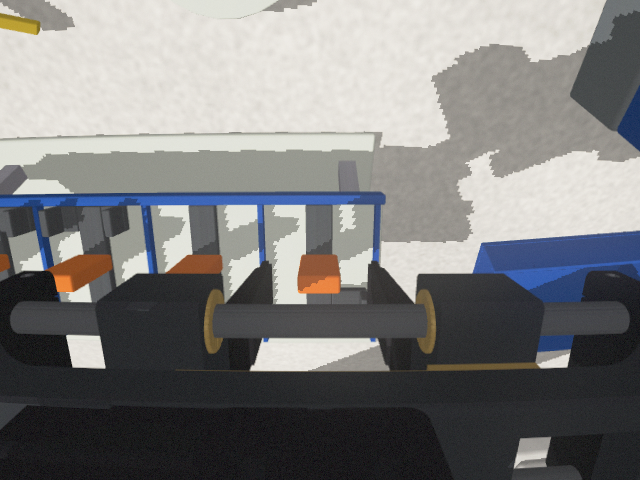

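Call:
{"method": "play_rows", "body": {
  "moves": [
    [0,0,0.012,0,0,0,50],
    [0,0,0.012,0,0,0,50],
    [0,0,0.007,0,0,0,50],
    [0,0,0.002,0,0,0,50]
  ]
}}

```text
t: 2.95
eef_pos: [608.0, -91.8, 99.1]
tcp_rot: [3.138, 0.517, 0.068]
ft_force: [0.8, 0.3, -0.6]
opening: 0.497
```

Run:
```python
from pl import *
st(); plan(JAW[4]+27*N,GR,step=20)
```

```text
t 2.95 pos [608.  -91.8  99.1] rot [3.138 0.517 0.068] F [ 0.8  0.3 -0.6] op 0.497 q [-0.2   0.82  1.38 -0.14  1.45  1.35]
n 1 rotrow [ 0.003 -0.006 -0.001] dworld [-1.   1.3 -1.2]
[-0.0002, -0.0013, 0.0014, 0.003, -0.006, -0.001]
```

Call:
{"method": "play_rows", "body": {
  "moves": [
    [0,-0.001,0.001,0,0,0,0],
    [0,0,0,0,0,0,0],
    [0,0,0,0,0,0,0],
    [0,0,0,0,0,0,0],
    [0,0,0,0,0,0,0]
  ]
}}

```text
t: 3.45
eef_pos: [607.9, -90.6, 98.3]
tcp_rot: [3.138, 0.517, 0.069]
ft_force: [0.6, 0.0, -0.6]
opening: 0.227
```

Run:
```python
from pl import *
st()
```

```text
t 3.45 pos [607.9 -90.6  98.3] rot [3.138 0.517 0.069] F [ 0.6  0.  -0.6] op 0.227 q [-0.2   0.82  1.38 -0.14  1.45  1.35]
```

Call:
{"method": "play_rows", "body": {
  "moves": [
    [0,0,-0.005,0,0,0,0],
    [0,0,-0.012,0,0,0,0],
    [0,0,-0.02,0,0,0,0],
    [0,0,-0.03,0,0,0,0],
    [0,0,-0.035,0,0,0,0],
    [0,0,-0.035,0,0,0,0],
    [-0.01,0,-0.025,0,0,0,0]
  ]
}}

```text
t: 4.15
eef_pos: [682.1, -84.5, 250.7]
tcp_rot: [3.14, 0.521, 0.069]
ft_force: [-0.2, 0.8, -1.2]
opening: 0.229
```

Run:
```python
from pl import *
st(); plan([475,340,230],[np.pi,0,-.048],step=42)
```

```text
t 4.15 pos [682.1 -84.5 250.7] rot [3.14  0.521 0.069] F [-0.2  0.8 -1.2] op 0.229 q [-0.17  0.8   1.   -0.13  1.85  1.32]
n 12 rotrow [0.003 0.043 0.01 ] dworld [-207.1  424.5  -20.7]
[-0.0119, -0.0365, 0.0088, 0.003, 0.043, 0.01]
[-0.0127, -0.0364, 0.0083, 0.003, 0.043, 0.01]
[-0.0134, -0.0362, 0.0079, 0.003, 0.043, 0.01]
[-0.014, -0.0361, 0.0074, 0.003, 0.043, 0.01]
[-0.0147, -0.0359, 0.0068, 0.003, 0.043, 0.01]
[-0.0153, -0.0357, 0.0063, 0.003, 0.043, 0.01]
[-0.0159, -0.0356, 0.0057, 0.003, 0.043, 0.01]
[-0.0165, -0.0354, 0.0051, 0.003, 0.043, 0.01]
[-0.0171, -0.0352, 0.0045, 0.003, 0.043, 0.01]
[-0.0176, -0.0351, 0.0038, 0.003, 0.043, 0.01]
[-0.0181, -0.0349, 0.0031, 0.003, 0.043, 0.01]
[-0.0185, -0.0347, 0.0024, 0.003, 0.043, 0.01]
```

Call:
{"method": "play_rows", "body": {
  "moves": [
    [-0.012,-0.03,0.006,0.003,0.043,0.01,0],
    [-0.013,-0.0364,0.006,0.003,0.043,0.01,0],
    [-0.0134,-0.0362,0.006,0.003,0.043,0.01,0],
    [-0.014,-0.036,0.0065,0.003,0.043,0.01,0],
    [-0.0147,-0.036,0.0065,0.003,0.043,0.01,0],
    [-0.0153,-0.0357,0.006,0.003,0.043,0.01,0],
    [-0.016,-0.0356,0.0055,0.003,0.043,0.01,0],
    [-0.0165,-0.0354,0.005,0.003,0.043,0.01,0]
  ]
}}

```text
t: 4.95
eef_pos: [550.8, 199.0, 254.3]
tcp_rot: [3.137, 0.148, -0.023]
ft_force: [1.3, -0.6, -1.1]
opening: 0.228
```

Run:
```python
from pl import *
st(); plan([472,342,160],[np.pi,0,-.048],step=38)
```

```text
t 4.95 pos [550.8 199.  254.3] rot [ 3.137  0.148 -0.023] F [ 1.3 -0.6 -1.1] op 0.228 q [0.22 0.47 1.54 0.03 1.28 1.8 ]
n 5 rotrow [0.001 0.029 0.005] dworld [-78.8 143.  -94.3]
[-0.0135, -0.0283, 0.0209, 0.001, 0.029, 0.005]
[-0.0142, -0.0282, 0.0206, 0.001, 0.029, 0.005]
[-0.015, -0.0281, 0.0202, 0.001, 0.029, 0.005]
[-0.0157, -0.028, 0.0198, 0.001, 0.029, 0.005]
[-0.0164, -0.0279, 0.0193, 0.001, 0.029, 0.005]
```

Call:
{"method": "play_rows", "body": {
  "moves": [
    [-0.0135,-0.028,0.02,0.001,0.029,0.005,0],
    [-0.014,-0.028,0.02,0.001,0.029,0.005,0],
    [-0.015,-0.028,0.02,0.001,0.029,0.005,0],
    [-0.016,-0.026,0.02,0.001,0.029,0.005,0],
    [-0.01,-0.015,0.015,0.001,0.02,0.004,0],
    [0,0,0,0,0,0,0]
  ]
}}

```text
t: 5.55
eef_pos: [474.4, 336.6, 170.3]
tcp_rot: [-3.137, -0.004, -0.041]
ft_force: [-0.2, -0.8, -0.8]
opening: 0.231
```

Run:
```python
from pl import *
st(); plan([470.5,344,50],[np.pi,0,-.048],step=20)
c=read_camera("side"); cv2.imwrite("pics/s3.png",cv2.resize(c["img"][180:480,160:560,::-1],None,fx=2,fy=2))
c=read_camera("wrist"); cv2.imwrite("pics/w3.png",c["img"][:,:,::-1])
```

```text
t 5.55 pos [474.4 336.6 170.3] rot [-3.137 -0.004 -0.041] F [-0.2 -0.8 -0.8] op 0.231 q [0.5  0.49 1.74 0.   0.91 2.11]
n 7 rotrow [-0.001 -0.001  0.001] dworld [  -3.9    7.4 -120.3]
[-0.0007, -0.001, 0.0172, -0.001, -0.001, 0.001]
[-0.0007, -0.001, 0.0172, -0.001, -0.001, 0.001]
[-0.0006, -0.001, 0.0172, -0.001, -0.001, 0.001]
[-0.0006, -0.001, 0.0172, -0.001, -0.001, 0.001]
[-0.0006, -0.001, 0.0172, -0.001, -0.001, 0.001]
[-0.0006, -0.001, 0.0172, -0.001, -0.001, 0.001]
[-0.0006, -0.001, 0.0172, -0.001, -0.001, 0.001]
```

View pics/s3.png

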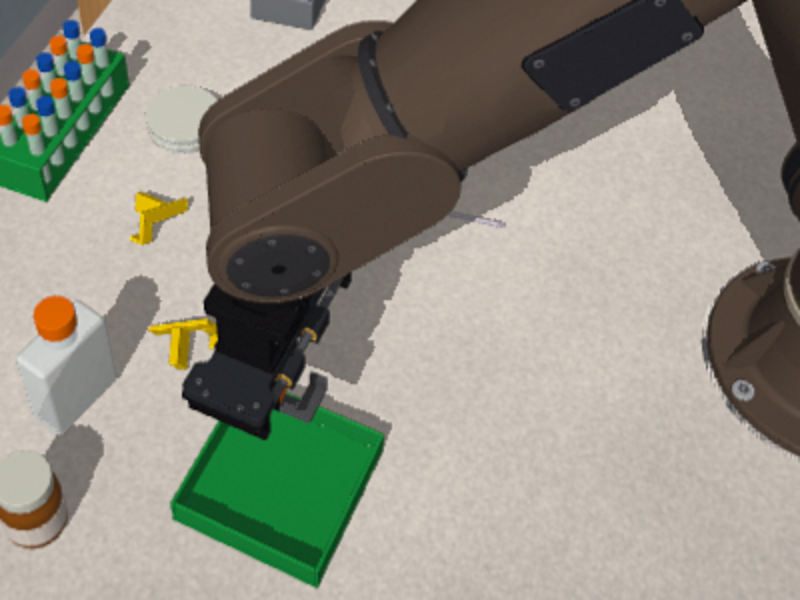

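View pics/w3.png

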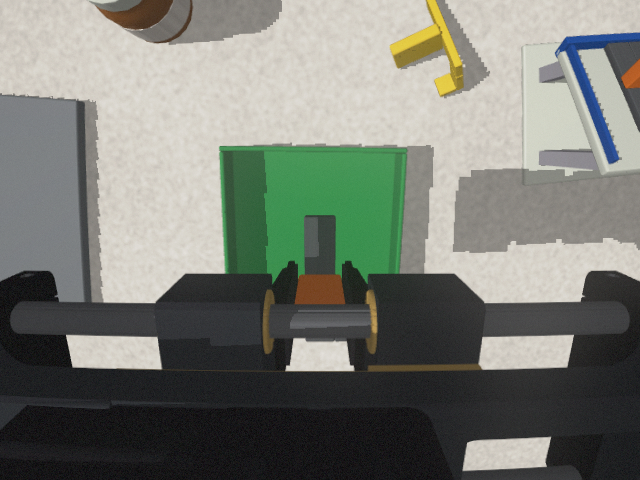

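Call:
{"method": "play_rows", "body": {
  "moves": [
    [-0.001,-0.002,0.02,-0.001,-0.001,0.001,0],
    [-0.001,-0.002,0.03,-0.001,-0.001,0.001,0],
    [-0.001,-0.002,0.03,-0.001,-0.001,0.001,0],
    [-0.001,-0.001,0.02,-0.001,-0.001,0.001,0],
    [0,0,0.01,0,0,0.001,0],
    [0,0,0,0,0,0,0]
  ]
}}

```text
t: 6.25
eef_pos: [483.3, 340.5, 66.3]
tcp_rot: [-3.134, -0.011, -0.054]
ft_force: [0.1, -0.1, 0.1]
opening: 0.23
```

Run:
```python
from pl import *
st(); plan([470.5,344,32],[np.pi,0,-.048],step=5)
```

```text
t 6.25 pos [483.3 340.5  66.3] rot [-3.134 -0.011 -0.054] F [ 0.1 -0.1  0.1] op 0.23 q [0.5  0.64 1.8  0.   0.69 2.13]
n 8 rotrow [-0.001 -0.001 -0.001] dworld [-12.8   3.5 -34.3]
[-0.0017, -0.0003, 0.0043, -0.001, -0.001, -0.001]
[-0.0017, -0.0003, 0.0043, -0.001, -0.001, -0.001]
[-0.0017, -0.0003, 0.0043, -0.001, -0.001, -0.001]
[-0.0017, -0.0003, 0.0043, -0.001, -0.001, -0.001]
[-0.0016, -0.0003, 0.0043, -0.001, -0.001, -0.001]
[-0.0016, -0.0003, 0.0043, -0.001, -0.001, -0.001]
[-0.0016, -0.0004, 0.0043, -0.001, -0.001, -0.001]
[-0.0016, -0.0004, 0.0043, -0.001, -0.001, -0.001]
```

Call:
{"method": "play_rows", "body": {
  "moves": [
    [-0.004,-0.001,0.008,-0.003,-0.004,0,0],
    [-0.004,-0.001,0.008,-0.003,-0.004,0,0],
    [-0.003,-0.001,0.006,-0.001,-0.002,0,0],
    [-0.001,0,0.004,0,0,0,0],
    [0,0,0.002,0,0,0,0],
    [0,0,0,0,0,0,0]
  ]
}}

```text
t: 6.85
eef_pos: [472.9, 344.7, 39.6]
tcp_rot: [-3.139, -0.005, -0.055]
ft_force: [1.1, 0.8, -0.6]
opening: 0.231
```

Run:
```python
from pl import *
st(); plan([470.5,344,32],[np.pi,0,-.048],step=5)
```

```text
t 6.85 pos [472.9 344.7  39.6] rot [-3.139 -0.005 -0.055] F [ 1.1  0.8 -0.6] op 0.231 q [ 0.52  0.68  1.82 -0.    0.63  2.14]
n 2 rotrow [-0.001 -0.002 -0.004] dworld [-2.4 -0.7 -7.6]
[-0.0012, 0.0004, 0.0038, -0.001, -0.002, -0.004]
[-0.0012, 0.0004, 0.0038, -0.001, -0.002, -0.004]
```

Call:
{"method": "play_rows", "body": {
  "moves": [
    [-0.001,0,0.003,-0.001,-0.003,0,0],
    [0,0,0.002,0,-0.002,0,0],
    [0,0,0.001,0,0,0,0],
    [0,0,0,0,0,0,0]
  ]
}}

```text
t: 7.25
eef_pos: [472.2, 344.9, 33.5]
tcp_rot: [-3.139, 0.0, -0.055]
ft_force: [-0.4, -0.2, -0.1]
opening: 0.231
```

Call:
{"method": "play_rows", "body": {
  "moves": [
    [0,0,0.001,0,0,0,0],
    [0,0,0.0005,0,0,0,0]
  ]
}}

```text
t: 7.45
eef_pos: [472.2, 345.0, 32.3]
tcp_rot: [-3.139, 0.0, -0.055]
ft_force: [-3.8, -1.7, 6.2]
opening: 0.227
```

Call:
{"method": "play_rows", "body": {
  "moves": [
    [0,0,0,0,0,0,30],
    [0,0,0,0,0,0,45],
    [0,0,0,0,0,0,45],
    [0,0,-0.01,0,0,0,45],
    [0,0,-0.03,0,0,0,45],
    [0,0,-0.045,0,0,0,45],
    [0,0,-0.05,0,0,0,45],
    [0,0,-0.05,0,0,0,50]
  ]
}}

```text
t: 8.25
eef_pos: [470.3, 343.2, 218.3]
tcp_rot: [3.138, 0.01, -0.055]
ft_force: [0.5, 0.5, 0.6]
opening: 0.481
```

Run:
```python
from pl import *
st(); plan(JAW[1]+102*N+[0,0,40],GR,step=42)
c=read_camera("wrist"); cv2.imwrite("pics/w4.png",c["img"][:,:,::-1])
```

```text
t 8.25 pos [470.3 343.2 218.3] rot [ 3.138  0.01  -0.055] F [0.5 0.5 0.6] op 0.481 q [0.52 0.44 1.67 0.   1.03 2.14]
n 7 rotrow [-0.004 -0.073 -0.018] dworld [ 159.6 -221.7  -15.5]
[0.0245, 0.0304, 0.0021, -0.004, -0.073, -0.018]
[0.0241, 0.0308, 0.0004, -0.004, -0.073, -0.018]
[0.0235, 0.0312, -0.0012, -0.004, -0.073, -0.018]
[0.0228, 0.0316, -0.0027, -0.004, -0.073, -0.018]
[0.022, 0.032, -0.0042, -0.004, -0.073, -0.018]
[0.0211, 0.0324, -0.0057, -0.004, -0.073, -0.018]
[0.02, 0.0328, -0.0071, -0.004, -0.073, -0.018]
```

View pics/w4.png

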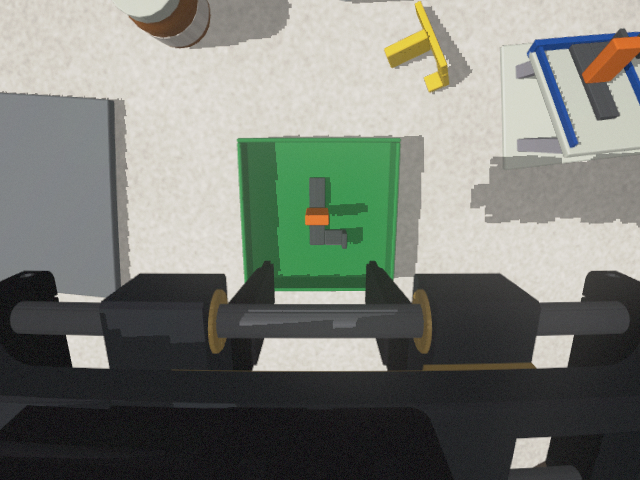

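Call:
{"method": "play_rows", "body": {
  "moves": [
    [0.022,0.028,0.002,-0.004,-0.073,-0.018,50],
    [0.024,0.031,0,-0.004,-0.073,-0.018,50],
    [0.0235,0.031,-0.001,-0.004,-0.073,-0.018,50],
    [0.023,0.0316,-0.003,-0.004,-0.073,-0.018,50],
    [0.022,0.032,-0.004,-0.004,-0.073,-0.018,50],
    [0.018,0.028,-0.004,-0.004,-0.073,-0.018,50],
    [0.01,0.015,-0.003,-0.003,-0.05,-0.018,50],
    [0,0,0,0,0,0,50]
  ]
}}

```text
t: 9.1
eef_pos: [620.2, 141.1, 220.8]
tcp_rot: [-3.122, 0.493, 0.09]
ft_force: [-0.7, -0.3, -1.5]
opening: 0.497
```

Run:
```python
from pl import *
st(); plan(JAW[1]+62*N,GR,step=22)
```

```text
t 9.1 pos [620.2 141.1 220.8] rot [-3.122  0.493  0.09 ] F [-0.7 -0.3 -1.5] op 0.497 q [0.11 0.72 1.22 0.03 1.69 1.59]
n 5 rotrow [-0.002 -0.006  0.004] dworld [-10.3 -21.  -92.6]
[0.0066, 0.0043, 0.0174, -0.002, -0.006, 0.004]
[0.0068, 0.0043, 0.0174, -0.002, -0.006, 0.004]
[0.0069, 0.0042, 0.0173, -0.002, -0.006, 0.004]
[0.007, 0.0042, 0.0173, -0.002, -0.006, 0.004]
[0.0071, 0.0041, 0.0173, -0.002, -0.006, 0.004]
```

Call:
{"method": "play_rows", "body": {
  "moves": [
    [0.014,0.009,0.01,-0.004,-0.012,0.008,50],
    [0.014,0.009,0.015,-0.003,-0.01,0.006,50],
    [0.007,0.003,0.02,-0.002,-0.006,0.004,50],
    [0,0,0.02,0,0,0,50],
    [0,0,0.01,0,0,0,50],
    [0,0,0,0,0,0,50]
  ]
}}

```text
t: 9.7
eef_pos: [614.0, 121.6, 135.3]
tcp_rot: [3.141, 0.518, 0.069]
ft_force: [0.5, -0.3, 0.2]
opening: 0.501
```

Run:
```python
from pl import *
st(); plan(JAW[1]+27*N,GR,step=12)
c=read_camera("wrist"); cv2.imwrite("pics/w5.png",c["img"][:,:,::-1])
```

```text
t 9.7 pos [614.  121.6 135.3] rot [3.141 0.518 0.069] F [ 0.5 -0.3  0.2] op 0.501 q [0.09 0.8  1.31 0.01 1.55 1.59]
n 4 rotrow [ 0.    -0.001 -0.   ] dworld [-21.5  -2.7 -37.4]
[-0.0001, 0.0003, 0.0108, 0.0, -0.001, -0.0]
[-0.0001, 0.0003, 0.0108, 0.0, -0.001, -0.0]
[-0.0, 0.0003, 0.0108, 0.0, -0.001, -0.0]
[-0.0, 0.0003, 0.0108, 0.0, -0.001, -0.0]
```

View pics/w5.png

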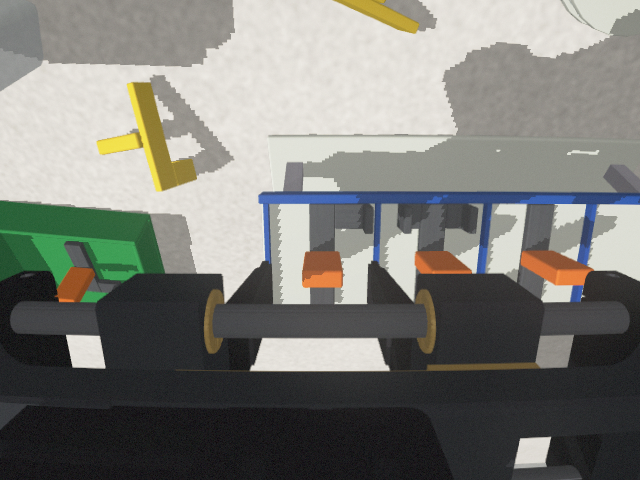

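Call:
{"method": "play_rows", "body": {
  "moves": [
    [0,0,0.011,0,0,0,50],
    [0,0,0.012,0,-0.002,0,50],
    [0,0,0.012,0,-0.002,0,50],
    [0,0,0.007,0,-0.001,0,50],
    [0,0,0.001,0,0,0,50]
  ]
}}

```text
t: 10.25
eef_pos: [592.4, 120.8, 97.5]
tcp_rot: [3.141, 0.518, 0.069]
ft_force: [0.2, 0.4, 0.2]
opening: 0.498
```

Run:
```python
from pl import *
st(); plan(JAW[1]+27*N,GR,step=12)
```

```text
t 10.25 pos [592.4 120.8  97.5] rot [3.141 0.518 0.069] F [0.2 0.4 0.2] op 0.498 q [0.09 0.81 1.4  0.01 1.45 1.59]
n 1 rotrow [ 0.001 -0.005 -0.   ] dworld [ 0.  -1.8  0.4]
[-0.0003, 0.0018, -0.0003, 0.001, -0.005, -0.0]
```

Call:
{"method": "play_rows", "body": {
  "moves": [
    [0,0.001,0,0,-0.004,0,0],
    [0,0,0,0,0,0,0],
    [0,0,0,0,0,0,0],
    [0,0,0,0,0,0,0],
    [0,0,0,0,0,0,0]
  ]
}}

```text
t: 10.75
eef_pos: [593.1, 119.6, 98.0]
tcp_rot: [3.141, 0.521, 0.069]
ft_force: [-1.8, 0.7, -1.1]
opening: 0.229
```

Call:
{"method": "play_rows", "body": {
  "moves": [
    [0,0,-0.005,0,0,0,0],
    [0,0,-0.012,0,0,0,0],
    [0,0,-0.02,0,0,0,0],
    [0,0,-0.03,0,0,0,0],
    [0,0,-0.035,0,0,0,0],
    [0,0,-0.035,0,0,0,0],
    [-0.01,0,-0.025,0,0,0,0]
  ]
}}

```text
t: 11.45
eef_pos: [668.1, 124.9, 250.1]
tcp_rot: [3.141, 0.525, 0.069]
ft_force: [1.0, 0.2, -0.7]
opening: 0.232
```

Run:
```python
from pl import *
st()
B=np.array([482.4,-328.7,0])
for d in(33,-33): print(d,(B+Rz(.164)@[0,d,0]).round(1))
plan(B+Rz(.164)@[0,33,0]+[10,20,200],[np.pi,0,.164],step=42)
```

```text
t 11.45 pos [668.1 124.9 250.1] rot [3.141 0.525 0.069] F [ 1.   0.2 -0.7] op 0.232 q [0.08 0.79 1.02 0.01 1.86 1.59]
33 [ 477.  -296.1    0. ]
-33 [ 487.8 -361.3    0. ]
n 11 rotrow [-0.002  0.048 -0.008] dworld [-181.1 -401.   -50.1]
[-0.0141, 0.0352, 0.0135, -0.002, 0.048, -0.008]
[-0.015, 0.0351, 0.0128, -0.002, 0.048, -0.008]
[-0.0159, 0.0349, 0.0122, -0.002, 0.048, -0.008]
[-0.0168, 0.0347, 0.0115, -0.002, 0.048, -0.008]
[-0.0176, 0.0346, 0.0107, -0.002, 0.048, -0.008]
[-0.0184, 0.0344, 0.01, -0.002, 0.048, -0.008]
[-0.0191, 0.0342, 0.0091, -0.002, 0.048, -0.008]
[-0.0198, 0.034, 0.0083, -0.002, 0.048, -0.008]
[-0.0205, 0.0339, 0.0074, -0.002, 0.048, -0.008]
[-0.0211, 0.0337, 0.0065, -0.002, 0.048, -0.008]
[-0.0217, 0.0335, 0.0055, -0.002, 0.048, -0.008]
```

Call:
{"method": "play_rows", "body": {
  "moves": [
    [-0.016,0.03,0.009,-0.002,0.048,-0.008,0],
    [-0.017,0.0351,0.0085,-0.002,0.048,-0.008,0],
    [-0.018,0.035,0.0085,-0.002,0.048,-0.008,0],
    [-0.0185,0.0347,0.008,-0.002,0.048,-0.008,0],
    [-0.019,0.0346,0.008,-0.002,0.048,-0.008,0],
    [-0.019,0.0344,0.008,-0.002,0.048,-0.008,0],
    [-0.0195,0.0342,0.008,-0.002,0.048,-0.008,0],
    [-0.02,0.034,0.008,-0.002,0.048,-0.008,0]
  ]
}}

```text
t: 12.25
eef_pos: [538.3, -167.7, 247.0]
tcp_rot: [3.14, 0.11, 0.145]
ft_force: [0.6, -0.0, -1.3]
opening: 0.23
```

Run:
```python
from pl import *
st(); plan([477,-296,150],[np.pi,0,.164],step=36)
```

```text
t 12.25 pos [ 538.3 -167.7  247. ] rot [3.14  0.11  0.145] F [ 0.6 -0.  -1.3] op 0.23 q [-0.39  0.42  1.63 -0.06  1.18  1.06]
n 5 rotrow [ 0.     0.022 -0.004] dworld [ -61.3 -128.3  -97. ]
[-0.0136, 0.0236, 0.0211, 0.0, 0.022, -0.004]
[-0.0142, 0.0235, 0.0207, 0.0, 0.022, -0.004]
[-0.0147, 0.0235, 0.0204, 0.0, 0.022, -0.004]
[-0.0152, 0.0234, 0.0201, 0.0, 0.022, -0.004]
[-0.0158, 0.0234, 0.0198, 0.0, 0.022, -0.004]
```

Call:
{"method": "play_rows", "body": {
  "moves": [
    [-0.012,0.023,0.02,0,0.021,-0.004,0],
    [-0.013,0.0235,0.02,0,0.021,-0.004,0],
    [-0.013,0.0235,0.02,0,0.021,-0.004,0],
    [-0.013,0.021,0.02,0,0.02,-0.004,0],
    [-0.008,0.01,0.012,0,0.01,-0.002,0],
    [0,0,0,0,0,0,0]
  ]
}}

```text
t: 12.85
eef_pos: [486.9, -288.1, 164.0]
tcp_rot: [3.134, 0.004, 0.157]
ft_force: [1.1, -0.6, 0.2]
opening: 0.229
```

Run:
```python
from pl import *
st(); plan([477,-296,60],[np.pi,0,.164],step=24)
c=read_camera("wrist"); cv2.imwrite("pics/w6.png",c["img"][:,:,::-1])
```

```text
t 12.85 pos [ 486.9 -288.1  164. ] rot [3.134 0.004 0.157] F [ 1.1 -0.6  0.2] op 0.229 q [-0.65  0.48  1.78 -0.01  0.88  0.77]
n 5 rotrow [ 0.001  0.001 -0.001] dworld [  -9.9   -7.9 -104. ]
[-0.0021, 0.0011, 0.0208, 0.001, 0.001, -0.001]
[-0.0021, 0.0011, 0.0208, 0.001, 0.001, -0.001]
[-0.0022, 0.0011, 0.0208, 0.001, 0.001, -0.001]
[-0.0022, 0.0012, 0.0208, 0.001, 0.001, -0.001]
[-0.0022, 0.0012, 0.0208, 0.001, 0.001, -0.001]
```

View pics/w6.png

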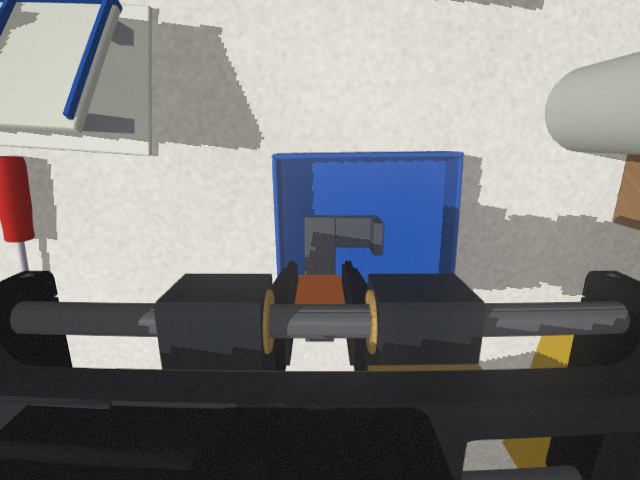

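Call:
{"method": "play_rows", "body": {
  "moves": [
    [-0.005,0.002,0.02,0.002,0,-0.001,0],
    [-0.005,0.002,0.028,0.002,0,-0.001,0],
    [-0.004,0.002,0.025,0.001,-0.002,-0.001,0],
    [-0.003,0.001,0.018,0.001,-0.003,-0.001,0],
    [-0.001,0,0.008,0,-0.003,0,0],
    [0,0,0,0,0,0,0]
  ]
}}

```text
t: 13.5
eef_pos: [477.8, -297.1, 70.9]
tcp_rot: [3.131, 0.005, 0.166]
ft_force: [0.1, 0.1, -1.3]
opening: 0.231
```

Run:
```python
from pl import *
st(); plan([477,-296,33],[np.pi,0,.164],step=5)
```

```text
t 13.5 pos [ 477.8 -297.1   70.9] rot [3.131 0.005 0.166] F [ 0.1  0.1 -1.3] op 0.231 q [-0.67  0.61  1.86 -0.02  0.67  0.75]
n 8 rotrow [0.001 0.001 0.   ] dworld [ -0.8   1.1 -37.9]
[-0.0, -0.0002, 0.0047, 0.001, 0.001, 0.0]
[-0.0001, -0.0002, 0.0047, 0.001, 0.001, 0.0]
[-0.0001, -0.0002, 0.0047, 0.001, 0.001, 0.0]
[-0.0001, -0.0002, 0.0047, 0.001, 0.001, 0.0]
[-0.0001, -0.0002, 0.0047, 0.001, 0.001, 0.0]
[-0.0001, -0.0002, 0.0047, 0.001, 0.001, 0.0]
[-0.0001, -0.0002, 0.0047, 0.001, 0.001, 0.0]
[-0.0001, -0.0002, 0.0047, 0.001, 0.001, 0.0]
```

Call:
{"method": "play_rows", "body": {
  "moves": [
    [0,0,0.008,0.003,0,0,0],
    [0,0,0.009,0.003,0,0,0],
    [0,0,0.009,0.002,0,0,0],
    [0,0,0.005,0,0,0,0],
    [0,0,0.002,0,0,0,0],
    [0,0,0,0,0,0,0]
  ]
}}

```text
t: 14.1
eef_pos: [480.0, -297.4, 38.1]
tcp_rot: [3.137, 0.002, 0.167]
ft_force: [-1.0, -0.7, -1.1]
opening: 0.23
```

Call:
{"method": "play_rows", "body": {
  "moves": [
    [-0.001,0,0.002,0.002,0,0,0],
    [0,0,0.002,0.001,0,0,0],
    [0,0,0.001,0,0,0,0],
    [0,0,0,0,0,0,0]
  ]
}}

```text
t: 14.5
eef_pos: [479.0, -297.8, 33.2]
tcp_rot: [3.139, 0.001, 0.167]
ft_force: [0.5, -1.0, 0.1]
opening: 0.23
```

Call:
{"method": "play_rows", "body": {
  "moves": [
    [0,0,0.001,0,0,0,0],
    [0,0,0.0005,0,0,0,0]
  ]
}}

```text
t: 14.7
eef_pos: [479.1, -298.0, 32.2]
tcp_rot: [3.139, 0.001, 0.167]
ft_force: [-3.7, 0.8, 8.8]
opening: 0.227
```

Call:
{"method": "play_rows", "body": {
  "moves": [
    [0,0,0,0,0,0,30],
    [0,0,0,0,0,0,40],
    [0,0,0,0,0,0,40],
    [0,0,-0.01,0,0,0,40],
    [0,0,-0.03,0,0,0,40],
    [0,0,-0.045,0,0,0,40],
    [0,0,-0.05,0,0,0,50],
    [0,0,-0.05,0,0,0,50]
  ]
}}

```text
t: 15.5
eef_pos: [477.4, -296.0, 218.4]
tcp_rot: [-3.136, 0.009, 0.167]
ft_force: [1.2, -0.3, 0.7]
opening: 0.483
```

Run:
```python
from pl import *
st(); plan(JAW[3]+102*N+[0,0,40],GR,step=42)
c=read_camera("wrist"); cv2.imwrite("pics/w7.png",c["img"][:,:,::-1])
```

```text
t 15.5 pos [ 477.4 -296.   218.4] rot [-3.136  0.009  0.167] F [ 1.2 -0.3  0.7] op 0.483 q [-0.67  0.42  1.72 -0.    1.01  0.73]
n 8 rotrow [ 0.003 -0.064  0.012] dworld [162.1 277.8 -15.6]
[0.0258, -0.0309, 0.0019, 0.003, -0.064, 0.012]
[0.0255, -0.0312, 0.0003, 0.003, -0.064, 0.012]
[0.0251, -0.0315, -0.0012, 0.003, -0.064, 0.012]
[0.0245, -0.0318, -0.0027, 0.003, -0.064, 0.012]
[0.0239, -0.0321, -0.0042, 0.003, -0.064, 0.012]
[0.0232, -0.0324, -0.0056, 0.003, -0.064, 0.012]
[0.0224, -0.0327, -0.007, 0.003, -0.064, 0.012]
[0.0215, -0.033, -0.0084, 0.003, -0.064, 0.012]
```

View pics/w7.png

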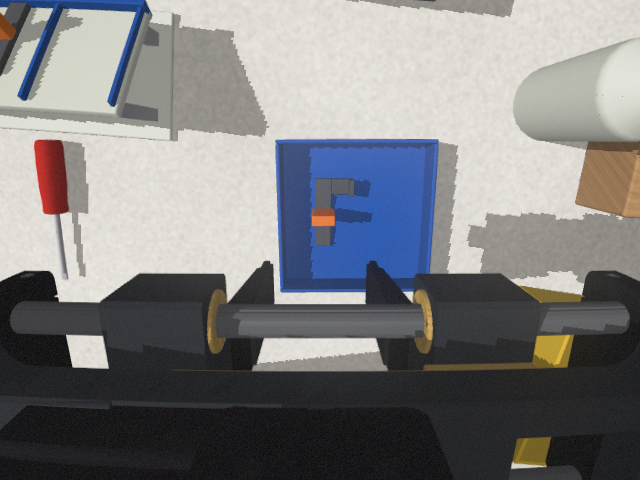

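Left jaw 1 lies flat in the blue bin (fin at 323,217). Next, bay 3.

Call:
{"method": "play_rows", "body": {
  "moves": [
    [0.023,-0.028,0,0.003,-0.064,0.012,50],
    [0.0255,-0.031,0,0.003,-0.064,0.012,50],
    [0.025,-0.0315,-0.001,0.003,-0.064,0.012,50],
    [0.0245,-0.032,-0.003,0.003,-0.064,0.012,50],
    [0.024,-0.032,-0.004,0.003,-0.064,0.012,50],
    [0.023,-0.032,-0.0055,0.003,-0.064,0.012,50],
    [0.018,-0.028,-0.005,0.003,-0.06,0.012,50],
    [0.01,-0.014,-0.003,0.002,-0.05,0.01,50]
  ]
}}

```text
t: 16.35
eef_pos: [628.7, -42.7, 222.2]
tcp_rot: [3.122, 0.5, 0.051]
ft_force: [0.2, 0.9, -1.0]
opening: 0.497
```

Run:
```python
from pl import *
st(); plan(JAW[3]+62*N,GR,step=22)
```

```text
t 16.35 pos [628.7 -42.7 222.2] rot [3.122 0.5   0.051] F [ 0.2  0.9 -1. ] op 0.497 q [-0.13  0.71  1.24 -0.11  1.68  1.4 ]
n 5 rotrow [ 0.002 -0.005 -0.003] dworld [ -9.2  23.1 -94. ]
[0.0076, -0.005, 0.0172, 0.002, -0.005, -0.003]
[0.0077, -0.005, 0.0171, 0.002, -0.005, -0.003]
[0.0078, -0.0049, 0.0171, 0.002, -0.005, -0.003]
[0.0079, -0.0049, 0.0171, 0.002, -0.005, -0.003]
[0.008, -0.0048, 0.0171, 0.002, -0.005, -0.003]
```

Call:
{"method": "play_rows", "body": {
  "moves": [
    [0.013,-0.008,0.01,0.004,-0.01,-0.006,50],
    [0.014,-0.007,0.015,0.003,-0.009,-0.005,50],
    [0.008,-0.003,0.02,0.002,-0.004,-0.003,50],
    [0,0,0.02,0,0,0,50],
    [0,0,0.01,0,0,0,50],
    [0,0,0,0,0,0,50]
  ]
}}

```text
t: 16.95
eef_pos: [619.9, -24.6, 130.4]
tcp_rot: [-3.141, 0.525, 0.071]
ft_force: [0.2, 0.0, -0.5]
opening: 0.5
```

Run:
```python
from pl import *
st(); plan(JAW[3]+27*N,GR,step=12)
c=read_camera("wrist"); cv2.imwrite("pics/w8.png",c["img"][:,:,::-1])
```

```text
t 16.95 pos [619.9 -24.6 130.4] rot [-3.141  0.525  0.071] F [ 0.2  0.  -0.5] op 0.5 q [-0.11  0.8   1.33 -0.09  1.53  1.42]
n 4 rotrow [0. 0. 0.] dworld [-17.8   3.8 -32.5]
[0.0003, -0.0013, 0.0092, 0.0, 0.0, 0.0]
[0.0003, -0.0013, 0.0092, 0.0, 0.0, 0.0]
[0.0003, -0.0013, 0.0092, 0.0, 0.0, 0.0]
[0.0003, -0.0013, 0.0092, 0.0, 0.0, 0.0]
```

View pics/w8.png

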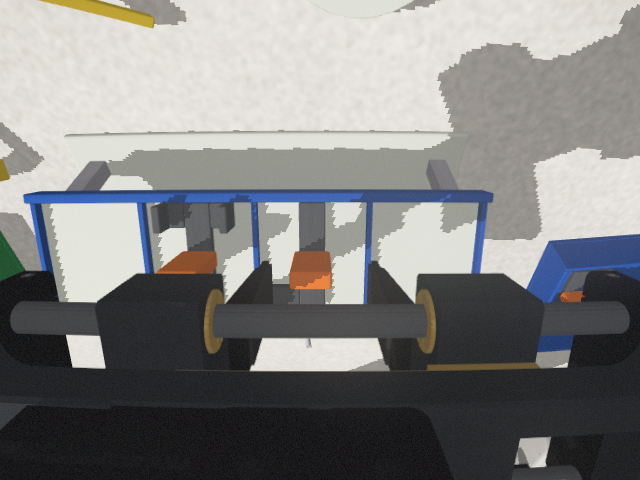

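Call:
{"method": "play_rows", "body": {
  "moves": [
    [0,-0.003,0.008,0,0,0,50],
    [0,-0.002,0.01,0,0,0,50],
    [0,0,0.011,0,0,0,50],
    [0,0,0.006,0,0,0,50],
    [0,0,0.001,0,0,0,50]
  ]
}}

```text
t: 17.5
eef_pos: [601.7, -21.4, 99.3]
tcp_rot: [-3.142, 0.52, 0.07]
ft_force: [-0.4, 1.1, 0.3]
opening: 0.497
```

Run:
```python
from pl import *
st(); plan(JAW[3]+27*N,GR,step=12)
```

```text
t 17.5 pos [601.7 -21.4  99.3] rot [-3.142  0.52   0.07 ] F [-0.4  1.1  0.3] op 0.497 q [-0.11  0.8   1.41 -0.09  1.44  1.43]
n 1 rotrow [ 0.    -0.004  0.001] dworld [ 0.4  0.5 -1.5]
[0.0011, -0.0005, 0.0011, 0.0, -0.004, 0.001]
```

Call:
{"method": "play_rows", "body": {
  "moves": [
    [0.001,0,0.001,0,-0.003,0,0],
    [0,0,0,0,0,0,0],
    [0,0,0,0,0,0,0],
    [0,0,0,0,0,0,0],
    [0,0,0,0,0,0,0]
  ]
}}

```text
t: 18.0
eef_pos: [602.8, -21.4, 98.3]
tcp_rot: [3.141, 0.522, 0.07]
ft_force: [-0.3, -1.2, -0.9]
opening: 0.228
```

Call:
{"method": "play_rows", "body": {
  "moves": [
    [0,0,-0.005,0,0,0,0],
    [0,0,-0.012,0,0,0,0],
    [0,0,-0.02,0,0,0,0],
    [0,0,-0.03,0,0,0,0],
    [0,0,-0.035,0,0,0,0],
    [0,0,-0.035,0,0,0,0],
    [-0.01,0,-0.025,0,0,0,0]
  ]
}}

```text
t: 18.7
eef_pos: [677.7, -15.8, 250.4]
tcp_rot: [-3.141, 0.526, 0.071]
ft_force: [0.1, -0.4, -0.5]
opening: 0.231
```

Run:
```python
from pl import *
st()
plan([490,-345,200],[np.pi,0,.164],step=42)
```

```text
t 18.7 pos [677.7 -15.8 250.4] rot [-3.141  0.526  0.071] F [ 0.1 -0.4 -0.5] op 0.231 q [-0.09  0.78  1.02 -0.08  1.85  1.41]
n 10 rotrow [-0.003  0.053 -0.009] dworld [-187.7 -329.2  -50.4]
[-0.0157, 0.0315, 0.0149, -0.003, 0.053, -0.009]
[-0.0167, 0.0313, 0.0141, -0.003, 0.053, -0.009]
[-0.0177, 0.0312, 0.0133, -0.003, 0.053, -0.009]
[-0.0187, 0.031, 0.0124, -0.003, 0.053, -0.009]
[-0.0196, 0.0307, 0.0115, -0.003, 0.053, -0.009]
[-0.0205, 0.0305, 0.0105, -0.003, 0.053, -0.009]
[-0.0213, 0.0303, 0.0095, -0.003, 0.053, -0.009]
[-0.022, 0.0301, 0.0084, -0.003, 0.053, -0.009]
[-0.0227, 0.0299, 0.0073, -0.003, 0.053, -0.009]
[-0.0233, 0.0296, 0.0062, -0.003, 0.053, -0.009]
```

Call:
{"method": "play_rows", "body": {
  "moves": [
    [-0.017,0.027,0.011,-0.003,0.053,-0.009,0],
    [-0.019,0.0313,0.01,-0.003,0.053,-0.009,0],
    [-0.0195,0.031,0.01,-0.003,0.053,-0.009,0],
    [-0.02,0.031,0.01,-0.003,0.053,-0.009,0],
    [-0.021,0.031,0.01,-0.003,0.053,-0.009,0],
    [-0.0215,0.0305,0.009,-0.003,0.053,-0.009,0],
    [-0.022,0.03,0.009,-0.003,0.053,-0.009,0],
    [-0.022,0.03,0.0085,-0.003,0.053,-0.009,0]
  ]
}}

```text
t: 19.5
eef_pos: [528.5, -280.1, 239.3]
tcp_rot: [3.132, 0.071, 0.156]
ft_force: [0.8, -0.9, -1.1]
opening: 0.23
```

Run:
```python
from pl import *
st(); plan([488,-361,160],[np.pi,0,.164],step=36)
```

```text
t 19.5 pos [ 528.5 -280.1  239.3] rot [3.132 0.071 0.156] F [ 0.8 -0.9 -1.1] op 0.23 q [-0.57  0.46  1.58 -0.06  1.14  0.87]
n 4 rotrow [ 0.002  0.018 -0.002] dworld [-40.5 -80.9 -79.3]
[-0.0117, 0.0182, 0.0209, 0.002, 0.018, -0.002]
[-0.0121, 0.0182, 0.0206, 0.002, 0.018, -0.002]
[-0.0125, 0.0183, 0.0204, 0.002, 0.018, -0.002]
[-0.0129, 0.0183, 0.0201, 0.002, 0.018, -0.002]
```

Call:
{"method": "play_rows", "body": {
  "moves": [
    [-0.011,0.017,0.02,0.002,0.016,-0.002,0],
    [-0.0115,0.017,0.02,0.002,0.016,-0.002,0],
    [-0.0115,0.016,0.02,0.002,0.016,-0.002,0],
    [-0.01,0.012,0.015,0.001,0.012,-0.002,0],
    [0,0,0,0,0,0,0],
    [0,0,0,0,0,0,0]
  ]
}}

```text
t: 20.1
eef_pos: [488.8, -358.1, 171.6]
tcp_rot: [3.133, 0.002, 0.159]
ft_force: [-0.3, 1.0, -0.6]
opening: 0.226
```

Run:
```python
from pl import *
st(); plan([488,-361,60],[np.pi,0,.164],step=24)
c=read_camera("wrist"); cv2.imwrite("pics/w9.png",c["img"][:,:,::-1])
```

```text
t 20.1 pos [ 488.8 -358.1  171.6] rot [3.133e+00 2.000e-03 1.590e-01] F [-0.3  1.  -0.6] op 0.226 q [-0.74  0.52  1.67 -0.01  0.94  0.68]
n 5 rotrow [ 0.002  0.    -0.001] dworld [  -0.8   -2.9 -111.6]
[-0.0002, 0.0004, 0.0223, 0.002, 0.0, -0.001]
[-0.0002, 0.0004, 0.0223, 0.002, 0.0, -0.001]
[-0.0002, 0.0004, 0.0223, 0.002, 0.0, -0.001]
[-0.0002, 0.0005, 0.0223, 0.002, 0.0, -0.001]
[-0.0002, 0.0005, 0.0223, 0.002, 0.0, -0.001]
```

View pics/w9.png

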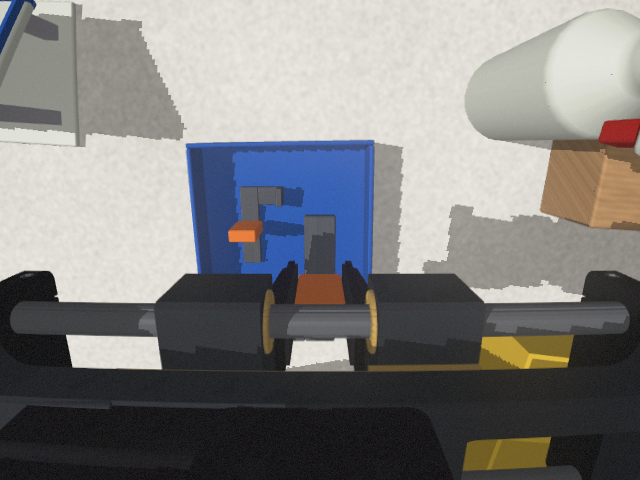

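Call:
{"method": "play_rows", "body": {
  "moves": [
    [-0.001,0.001,0.02,0.002,0,0.001,0],
    [-0.002,0.001,0.03,0.002,-0.001,0,0],
    [-0.002,0.001,0.03,0.002,-0.002,0,0],
    [-0.002,0,0.02,0.001,-0.002,0,0],
    [0,0,0.008,0,0,0,0],
    [0,0,0,0,0,0,0]
  ]
}}

```text
t: 20.75
eef_pos: [489.2, -361.0, 67.8]
tcp_rot: [3.131, 0.0, 0.164]
ft_force: [-0.1, -0.0, -0.9]
opening: 0.229
```

Run:
```python
from pl import *
st(); plan([488,-361,33],[np.pi,0,.164],step=5)
```

```text
t 20.75 pos [ 489.2 -361.    67.8] rot [3.131 0.    0.164] F [-0.1 -0.  -0.9] op 0.229 q [-0.74  0.66  1.75 -0.01  0.72  0.67]
n 7 rotrow [0.001 0.    0.   ] dworld [ -1.2   0.  -34.8]
[-0.0002, -0.0001, 0.005, 0.001, 0.0, 0.0]
[-0.0002, -0.0001, 0.005, 0.001, 0.0, 0.0]
[-0.0002, -0.0001, 0.005, 0.001, 0.0, 0.0]
[-0.0002, -0.0001, 0.005, 0.001, 0.0, 0.0]
[-0.0002, -0.0001, 0.005, 0.001, 0.0, 0.0]
[-0.0002, -0.0, 0.005, 0.001, 0.0, 0.0]
[-0.0002, -0.0, 0.005, 0.001, 0.0, 0.0]
```

Call:
{"method": "play_rows", "body": {
  "moves": [
    [-0.001,0,0.008,0.003,0,0,0],
    [-0.001,0,0.009,0.003,-0.001,0,0],
    [0,0,0.007,0.002,-0.001,0,0],
    [0,0,0.005,0,0,0,0],
    [0,0,0.002,0,0,0,0],
    [0,0,0,0,0,0,0]
  ]
}}

```text
t: 21.35
eef_pos: [489.2, -362.1, 37.9]
tcp_rot: [3.136, -0.001, 0.166]
ft_force: [-0.1, 0.0, -0.8]
opening: 0.231
```

Call:
{"method": "play_rows", "body": {
  "moves": [
    [0,0,0.001,0.002,0,0,0],
    [0,0,0.001,0.001,0,0,0],
    [0,0,0.0005,0,0,0,0],
    [0,0,0,0,0,0,0]
  ]
}}

```text
t: 21.75
eef_pos: [489.3, -362.4, 35.8]
tcp_rot: [3.138, -0.001, 0.165]
ft_force: [-0.6, -0.9, -0.5]
opening: 0.231
```

Call:
{"method": "play_rows", "body": {
  "moves": [
    [0,0,0.001,0,0,0,0],
    [0,0,0.001,0,0,0,0],
    [0,0,0.0005,0,0,0,0]
  ]
}}

```text
t: 22.05
eef_pos: [489.4, -362.5, 33.3]
tcp_rot: [3.138, -0.002, 0.165]
ft_force: [-0.2, 0.0, -0.3]
opening: 0.228
```

Call:
{"method": "play_rows", "body": {
  "moves": [
    [0,0,0.001,0,0,0,0],
    [0,0,0.0005,0,0,0,0]
  ]
}}

```text
t: 22.25
eef_pos: [489.5, -362.5, 32.2]
tcp_rot: [3.138, -0.002, 0.165]
ft_force: [-1.6, 1.8, 9.9]
opening: 0.23
```

Call:
{"method": "play_rows", "body": {
  "moves": [
    [0,0,0,0,0,0,30],
    [0,0,0,0,0,0,40],
    [0,0,0,0,0,0,40],
    [0,0,-0.01,0,0,0,40],
    [0,0,-0.03,0,0,0,40],
    [0,0,-0.045,0,0,0,40],
    [0,0,-0.05,0,0,0,40],
    [-0.02,0,-0.04,0,0,0,40]
  ]
}}

```text
t: 23.05
eef_pos: [468.8, -363.7, 209.7]
tcp_rot: [-3.138, 0.004, 0.167]
ft_force: [-0.6, -0.5, -0.4]
opening: 0.401
```

Call:
{"method": "play_rows", "body": {
  "moves": [
    [-0.03,0,-0.01,0,0,0,40],
    [-0.03,0,0,0,0,0,40],
    [-0.02,0,0,0,0,0,40],
    [0,0,0,0,0,0,40],
    [0,0,0,0,0,0,40]
  ]
}}

```text
t: 23.55
eef_pos: [387.6, -378.3, 231.3]
tcp_rot: [3.132, -0.004, 0.166]
ft_force: [-0.2, 0.4, -0.0]
opening: 0.401
```

Run:
```python
from pl import *
st()
C={n:read_camera(n) for n in("wrist","side","top")}
for n in C: cv2.imwrite(f"pics/f_{n}.png",C[n]["img"][:,:,::-1])
pickle.dump(C,open("c1.pkl","wb"))
fin=box((-5,-11,6),(5,11,45))
for n in C:
    for s,ce,_ in blobs(C[n],(5,180,60),(16,255,255),25): print(n,s,ce.round(1))
for nm,o,a in[("right",(472,345,4),-.055),("l1",(479,-298,4),.167),("l2",(489.5,-362.5,4),.165)]:
    print(nm,[hullstat(C[n],fin@Rz(a).T+o)[0].round(1).tolist() for n in C])
```

```text
t 23.55 pos [ 387.6 -378.3  231.3] rot [ 3.132 -0.004  0.166] F [-0.2  0.4 -0. ] op 0.401 q [-0.89  0.37  1.77 -0.    1.    0.51]
wrist [235 104  23  10 228] [245.9 108.5]
wrist [308 104  23  10 110] [317.  108.3]
side [395 171   9  34 126] [398.7 187.9]
side [185 198   8  10  64] [188.7 202.3]
side [199 202   8  10  65] [202.2 206.4]
side [171 215   9  10  68] [175.2 219.3]
side [185 219   9  10  68] [189.1 223.6]
side [157 233   9  10  69] [161.1 237.3]
side [171 237   9  10  76] [175.3 241.6]
side [292 252  15  19 163] [299.4 261.3]
side [177 328  21  23 374] [187.1 338.9]
side [294 405   9  21 136] [298.1 415.1]
side [158 421  32  24 251] [176.  436.3]
top [272 128   6   6  31] [274.4 130.5]
top [293 128   6   7  33] [295.4 131.2]
top [314 129   6   7  32] [316.2 131.8]
top [271 140   7   6  34] [274.  142.5]
top [292 140   7   7  35] [295.  143.2]
top [313 140   6   8  35] [315.8 143.7]
top [179 191  14  13 137] [185.6 196.8]
top [287 233   8  10  72] [290.8 237.3]
top [184 279  10   4  28] [188.5 280.1]
top [427 279   9   4  28] [430.5 280.3]
top [405 282   9   4  30] [408.8 283.5]
right [[-213.1, 71.9], [298.6, 414.6], [188.7, 279.6]]
l1 [[248.5, 107.1], [397.6, 195.8], [408.6, 282.7]]
l2 [[318.5, 107.1], [401.2, 178.9], [430.4, 279.6]]
```

View pics/f_wrist.png

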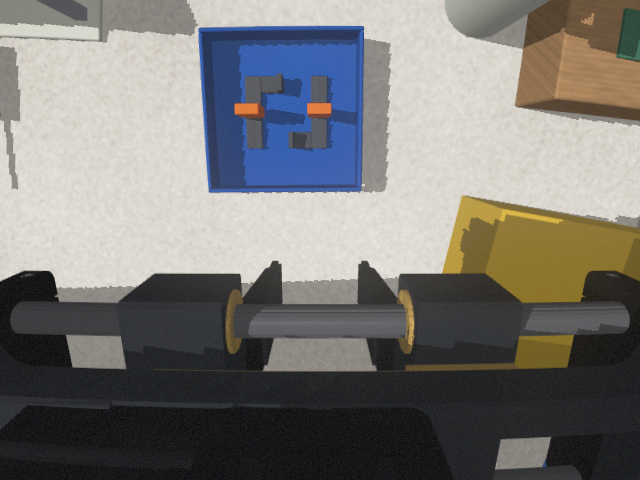

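View pics/f_side.png

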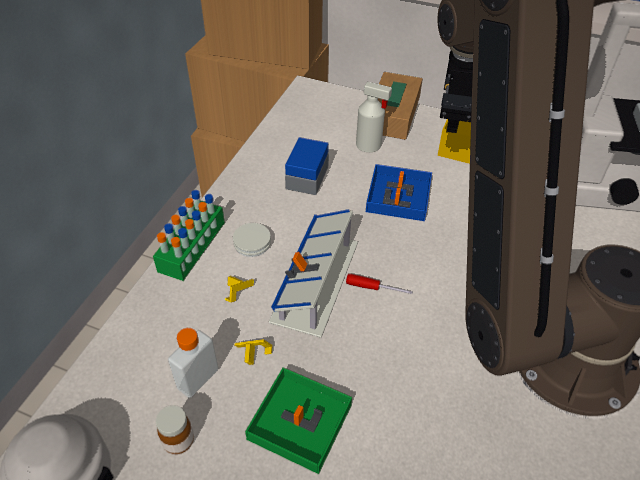

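View pics/f_top.png

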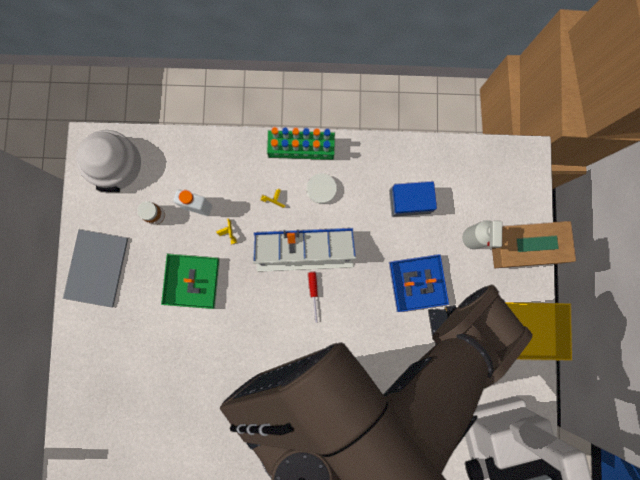

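Run:
```python
from cell import *
print(job_done())
```

```text
the job is handed in; nothing more can be done
None
```

I put both left-hand jaws in the blue bin and the right-hand jaw in the green bin. I handed the job in at about 24 s of the 72 s allowed. No verdict came back, so what follows is my own last checks.

- **Which jaw was which:** counting from +y, bay 1 and bay 3 held the left-hand jaws, bay 2 the T-shaped jaw and bay 4 the right-hand jaw. I confirmed this in the wrist camera before reaching for any of them.
- **Setting down:** I held each jaw by its fin, turned it level and lowered it until I felt 6–10 N of contact. I then let go and backed straight out. I felt no unexpected contact.
- **Final pictures:**
  - All three jaws lie flat with the fin up. The right-hand jaw is about 2 mm from the green bin's centre. The left-hand jaws sit about 31–35 mm either side of the blue bin's centre. The fins are where I predicted to about 1 pixel in the top view and 1–3 pixels in the wrist view.
  - The T-shaped jaw's fin is at the same pixels as at the start, in both the top and side cameras.
  - The flask cap is at the same pixels, and the other bystanders look undisturbed.
- **Disagreement:** in the side view the two blue-bin fins merged into one blob, so I could not check them separately there. The combined blob sits where I expected it.

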